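Level the door hardware display shelf and hold it down

ROBOT

A 6-joint arm with a two-finger parallel gripper is mounted at the origin on the work surface. World frame = base frame: x ahead of the robot, y to its left, z up, the work surface at z = 0. Lengths are in m, angles in rad, forces in N, time in s.
With the tool pointing down it reaches from about 0.275 to 0.85 m from the base axis. Payload 19 kg.
Tool frame: the origin (TCP) lies on the mounting face of the last link; the fingertips stand 173 mm ahead of it and the grasp point (between the pads) lies 155 mm ahead of it (ctrl.hold_point_z is the z of the grasp point in the tool frame, in m); z points along the fingers, y is the line along which they close (so a half turn about z gives the same grasp; the last joint's range is limited). The gripper opens to 85 mm and grips with 20 to 120 N. Pads are 22 mm wide; open, the fingers measure 114 mm over their backs; the gripper's body (76 mm by 85 mm) begins 54 mm behind the grasp point. The pads swing forward as they close: fully open they stand 13 mm farther back than shut.
Start: joints at [1.126, 0.15, 1.437, -0, 1.554, -0.134], TCP at [0.176, 0.547, 0.405] pointing down, gripper open.
Joint ranges: [-2.8, 2.8], [-0.68, 2.1], [0.12, 2.68], [-1.39, 4.53], [0.16, 2.79], [-2.81, 2.81]. Speed limits (rad/s): [1.89, 1.89, 2.22, 3.01, 3.01, 3.01].

INTERFACE

Orientations are given as a unit quaternion [w, x, y, z].
In Python, from bench import get_state, imaging, ctrl gives the robot as it stands. The module is installed in compiled form; this text tells all that it offers.
- The arm moves only by the tool apply_moves, never from a script. Its argument "deltas" is text: rows parted by semicolons, each of 7 numbers parted by spaces: the turn, a rotation vector about the tool's x, y, z in degrees, then the shift along the tool's x, y, z in m, then the finger opening in m, from 0 to 0.0854. A call has 1 to 8 rows; each row shifts and turns the commanded pose from where the row before left it, along the tool's axes as they then stand; what a row does not reach is not made up. A row lasts 1/10 s, in which the tool goes at most 50 mm and 8.59 degrees, less where a joint would pass 70% of its speed; a pose out of reach is approached as far as the arm can. A call is refused whole if a number of a shift passes 0.05 or a number of a turn 8.59, either way. A call with a gripper value outside its range is refused whole. The fingers move at their own pace and stop on an object; "grip_force" is the grip in N (left out, the last holds). Time passes only in rows, so rows that do not move let the fingers close. It gives the time, the measured TCP pose, the force, the opening and the grip force at its end, in the units of the state.
- get_state(): the state, without advancing time (a new reading comes with each control period).
- imaging.get_image(name): name is "side" or "top" or "wrist"; returns a dict with "frame" (384x512x3 uint8, blue, green, red), "fx", "fy", "cx", "cy" (pixels), "R" (3x3) and "t" (3): a world point X has camera coordinates R X + t. Camera axes: x right, y down, z forward; pixel columns grow to the right and rows downward; lengths in m; the calibration is good to about 2 mm. A picture is of the moment at which its call begins. There is no depth.
- ctrl.hand_in(): hands the job in; it is judged then, once.
Trained networks look in the newest picture that a camera, given by its name, has taken for a name from the list of things; names that differ only in an ending like _2 or _b are one class to them, and where a whole thing is asked for, a point or a joint stands for the part that bears it (a point fixed in the world has none). Each returns a list of dicts, best first, with "conf" (0 to 1); they miss things now and then, are a little off and sometimes report something else, mostly with a low value. They report only what shows in the picture. A call takes as long as a camera call. They do not tell look-alikes from the thing itself.
- imaging.boxes_of(query, camera): "at" ([x, y, z] in m, in world coordinates, good to about 4 mm: the middle of the surface that is visible of it).
- imaging.silhouettes(query, camera): "region" (384x512 bool, what is visible of it).
- imaging.mark_of(query, camera): "at" ([x, y, z] in m, in world coordinates, good to about 4 mm: a listed point, or the origin of a listed thing).
The state is a dict: "t": time; "qpos": joint angles; "joint_velocities": joint speeds; "tau": joint torques, N m; "eef_pos": TCP position; "orientation": TCP orientation; "wrist_force": force on the tool from outside, world axes, zero at the start; "torque": the same for the moment, N m; "grip_width": finger opening in m; "gripper_force": force on a finger pad.
Only numpy, scipy, OpenCV 4.12 (cv2) and the standard library are available. Lean on these libraries where they do the work, as an engineer would, in place of code of your own. Each camera call takes 0.05 s, during which the arm holds its last target. There are 200 camera calls.

TASK

Level the walnut display shelf: stand the spirit level upright on it, lengthwise of the shelf, and let go. Then turn the wing knob of the shelf's levelling foot until the bubble rests midway between the two lines of the vial. Finally press straight down on the spirit level with about 10 N (a kilogram's weight) and finish while still pressing, with the bubble still between the lines, so that the shelf can be screwed down; leave the lock body and the drill guide where they lie.

Things in the scene. Friction and masses are not known exactly. Their poses are not given: they have to be found in the camera images.
- level: aluminium spirit level with black end caps, a bar 200 mm long, 22 wide, 42 high, 0.28 kg, standing on its base on the counter left of the shelf at the start. Origin: centre of its flat base; x along its length (both ends alike), z up. The top is a flat rail but for the middle 56 mm, a window 38 mm high with the vial. Solid to grip across the 22 mm width anywhere, also at the middle
- vial (a point): middle of the vial on top of the spirit level, 39 mm above its base: a yellow-green tube along the level with two dark rings (the lines) 8 mm either side of this point; the bubble is centred when it stands here
- bubble (a joint): place of the pale bubble (12 mm long) along the vial, in m: 0 at the middle, positive towards the level's own +x. It goes to the higher end, 2 mm for each 1 mm/m (0.001 rad) of slope along the level, at most 16.5 mm, and settles in about 1.5 s
- shelf: walnut shelf board, 220 mm deep (x), 420 long (y), 18 thick, on the counter. Origin: centre of its top face, 63 mm above the counter; z up. Two plain feet under y = +170 mm; the levelling screw comes up at y = -170, x = 0. Behind x = 80 a magnetic strip with hinge plates, up to 43 high. Free to work on: x -110 to 0, y -110 to 210. It slopes along y at the start, too little to see
- foot: levelling foot. Origin: centre of its pad on the counter, on the screw axis; z up. On top a black wing knob: upright wing 50 mm long (foot's x), 11 thick (y), 80 to 106 mm above the counter, over a hub of 24 mm diameter (70 to 80). It turns at constant height, stiffly (0.06 N m), and stays. Clockwise from above raises this end of the shelf, 4 mm a turn; the plain feet 340 mm away stay put
- wing (a point): middle of the wing to grip, on the screw's axis, 95 mm above the counter
- lock: polished brass mortise lock body lying flat on the shelf behind the free part, 45 x 185 x 18 mm, 0.55 kg. Origin: underside, middle of the front plate's length; case on the +x side, bolts standing out 14 mm to -x. Leave it alone
- guide: red plastic drill guide on the shelf behind the free part, 45 x 65 x 34 mm, 0.12 kg, with three steel bushes. Origin: centre of its underside. Leave it alone
Mind the look-alikes: they are no part of the job. What is meant by the level is not red, and is the larger of those in its own colour.

How it is judged:
By the outcome, as a careful person would: the job done as asked, in the order asked, and still so for the second after the job is handed in, while the arm keeps its last pose, push and grip.
It also fails if it takes over 67 s, if anything falls off the work surface, if the arm or the gripper's body presses on something with over 40 N, if the wrist force passes 120 N, or if a joint passes its speed limit or range.

## Working session

There is one attempt and no reset: what is moved stays moved. The work goes in short steps, Python scripts to look and compute and a tool call to move; the robot and the scene stay as the last step left them, time stands still between calls to the robot, and variables do not carry over. Pictures are saved under pics/ and viewed, at most 10 in all, crops included, and the job is handed in when it is done.

Besides the shell and the picture viewer there is one more tool, called after "Request:" as name(argument=value, ...), one argument or row to a line, values as JSON. apply_moves: Moves the arm, as the interface text tells. Its arguments: {"type":"object","properties":{"deltas":{"type":"string"},"grip_force":{"type":"number"}},"required":["deltas"]}

```bash
mkdir -p pics; cat > h.py <<'E'
import numpy as np, cv2
from bench import get_state, imaging, ctrl
from scipy.spatial.transform import Rotation as Ro
def pix(im,X):
    c=im["R"]@np.array(X)+np.array(im["t"]); return np.round([im["fx"]*c[0]/c[2]+im["cx"],im["fy"]*c[1]/c[2]+im["cy"]],1)
def ray(im,u,v,z):
    R=np.array(im["R"]);t=np.array(im["t"]);o=-R.T@t
    d=R.T@np.array([(u-im["cx"])/im["fx"],(v-im["cy"])/im["fy"],1]); return o+d*(z-o[2])/d[2]
def tool():
    s=get_state();q=s["orientation"];return np.array(s["eef_pos"]),Ro.from_quat([q[1],q[2],q[3],q[0]]).as_matrix(),s
E
python3 - <<'E'
from h import *
ims={n:imaging.get_image(n) for n in("top","side")}
cv2.imwrite("pics/a.png",np.hstack([ims["top"]["frame"],ims["side"]["frame"]])[:,:,:] if 0 else ims["top"]["frame"]); cv2.imwrite("pics/b.png",ims["side"]["frame"])
for q in("level","vial","foot","wing","shelf","lock","guide"):
  for n in("top","side"):
    print(q,n,[(np.round(d["at"],3).tolist(),round(d["conf"],2),pix(ims[n],d["at"]).tolist()) for d in imaging.mark_of(q,n)])
p,R,s=tool();print(p,R.round(3),s["wrist_force"],s["grip_width"],s["t"])
E
```

```text
level top [([0.588, 0.439, 0.002], 0.97, [135.0, 191.9]), ([0.484, 0.299, -0.002], 0.89, [184.7, 228.9]), ([0.473, 0.172, 0.003], 0.75, [230.1, 232.4])]
level side [([0.485, 0.299, 0.004], 0.68, [222.6, 174.9]), ([0.582, 0.449, -0.003], 0.57, [250.4, 149.6]), ([0.471, 0.166, 0.001], 0.53, [219.2, 203.0])]
vial top [([0.58, 0.445, 0.037], 0.72, [129.1, 193.3]), ([0.479, 0.297, 0.036], 0.64, [183.1, 230.2]), ([0.47, 0.168, 0.025], 0.63, [231.0, 233.4])]
vial side [([0.587, 0.443, 0.041], 0.89, [252.5, 138.8]), ([0.485, 0.299, 0.042], 0.86, [222.2, 164.3]), ([0.47, 0.171, 0.026], 0.51, [218.7, 194.8])]
foot top [([0.545, -0.317, -0.001], 0.56, [404.7, 205.4])]
foot side []
wing top [([0.551, -0.317, 0.097], 0.68, [418.6, 200.3]), ([0.547, -0.314, 0.0], 0.34, [403.6, 204.7])]
wing side [([0.55, -0.317, 0.094], 0.6, [268.5, 319.0]), ([0.599, -0.249, 0.066], 0.17, [287.9, 299.7])]
shelf top [([0.556, -0.144, 0.063], 0.76, [348.1, 199.8]), ([0.55, -0.314, 0.095], 0.16, [417.1, 200.6])]
shelf side [([0.553, -0.146, 0.061], 0.61, [260.2, 266.2])]
lock top [([0.581, -0.081, 0.063], 0.65, [324.1, 190.7])]
lock side [([0.586, -0.077, 0.066], 0.63, [271.5, 242.6])]
guide top [([0.598, -0.243, 0.06], 0.6, [384.5, 184.0])]
guide side [([0.599, -0.245, 0.064], 0.55, [287.6, 298.7]), ([0.481, 0.297, 0.004], 0.35, [221.1, 175.1])]
[0.17589159 0.54742517 0.40467246] [[-0.952  0.306 -0.   ]
 [ 0.306  0.952 -0.   ]
 [-0.    -0.    -1.   ]] [-0.33062694 -0.73321711 -0.29863929] 0.08553931571423895 0.8
```

View pics/a.png

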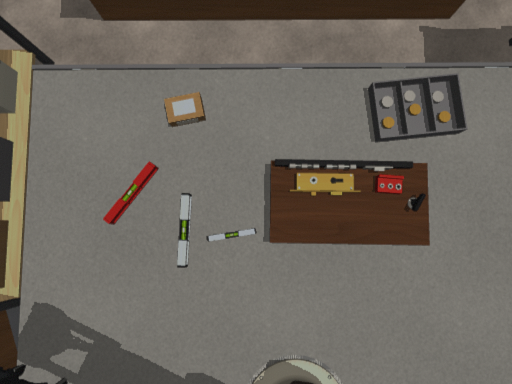

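View pics/b.png

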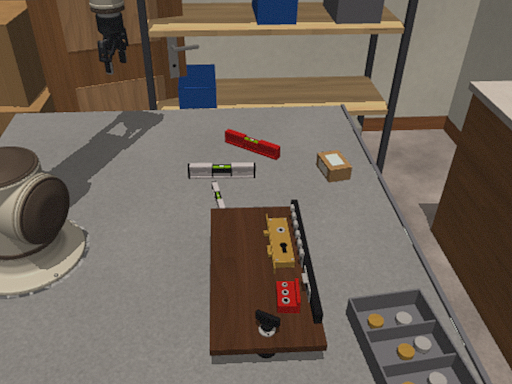

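The top view has three candidates: the red level (130,193), the large aluminium level (184,230) and the small aluminium level (231,235). The one meant is the large aluminium one: it is not red and it is the larger of its colour. I'll confirm this in a crop and measure the orientations.

```bash
python3 - <<'E'
from h import *
im=imaging.get_image("top");f=im["frame"]
a=cv2.resize(f[180:280,160:270],None,fx=5,fy=5,interpolation=cv2.INTER_CUBIC)[:500]
b=cv2.resize(f[180:220,385:435],None,fx=5,fy=5,interpolation=cv2.INTER_CUBIC)
a[:200,-250:]=b
cv2.imwrite("pics/c.png",a)
for q,z in(("level",.042),("wing",.1),("foot",.1),("shelf",.063)):
  for d in imaging.silhouettes(q,"top"):
    v,u=np.nonzero(d["region"])
    P=np.array([ray(im,x,y,z)[:2] for x,y in zip(u,v)]).astype(np.float32)
    r=cv2.minAreaRect(P*1000);w,V=np.linalg.eigh(np.cov(P.T));e=V[:,1]
    print(q,round(d["conf"],2),len(u),np.round(r[0],1),np.round(r[1],1),round(r[2],1),"pca yaw",np.degrees(np.arctan2(e[1],e[0])).round(1),P.mean(0).round(4),u.min(),u.max(),v.min(),v.max())
E
```

```text
level 0.91 792 [480.6 292.5] [ 29.2 198.4] 87.2 pca yaw 177.4 [0.4788 0.2927] 177 191 193 267
level 0.7 949 [578.9 438.6] [ 37.2 200.5] 52.3 pca yaw 142.0 [0.5802 0.4385] 104 157 162 224
level 0.65 177 [467.2 167.1] [ 11.8 124.4] 9.1 pca yaw 98.5 [0.4664 0.1702] 208 254 230 239
wing 0.53 131 [ 547.2 -311.5] [23.3 50.1] 63.3 pca yaw 145.2 [ 0.5445 -0.3128] 412 424 194 211
foot 0.52 114 [ 547.6 -313.4] [21.3 44.4] 43.5 pca yaw 142.7 [ 0.5457 -0.3114] 411 423 195 210
shelf 0.59 11661 [ 553.  -147.2] [423.4 225.2] 88.7 pca yaw 89.0 [ 0.5441 -0.1468] 269 429 159 245
shelf 0.35 819 [480.2 288.5] [ 32.3 194.5] 86.9 pca yaw 177.3 [0.4791 0.2891] 177 191 193 267
```

View pics/c.png

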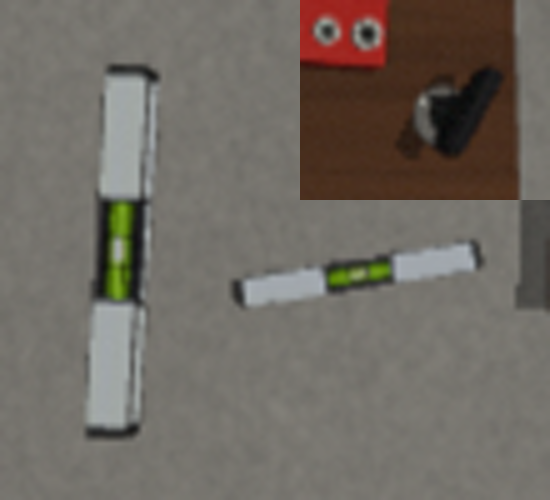

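The crop confirms it: the long aluminium level has its vial at crop (120,250), top-view pixel (184,230), with its bubble centred on the flat counter. The small one at crop (358,272) is only about 124 mm long, so it is a decoy. The wing lies to the right of its hub, running toward crop (490,70). Moving above the level now.

Request:
apply_moves(
  deltas="0 0 0 -0.046 -0.018 0 0.085; 0 0 0 -0.046 -0.018 0 0.085; 0 0 0 -0.046 -0.018 0 0.085; 0 0 0 -0.046 -0.018 0 0.085; 0 0 0 -0.046 -0.018 0 0.085; 0 0 0 -0.046 -0.018 0 0.085; 0 0 0 -0.046 -0.018 0 0.085; 0 0 0 -0.046 -0.018 0 0.085",
)

```text
t: 1.85
eef_pos: [0.4834, 0.2962, 0.4049]
orientation: [0.0, 0.155, 0.988, 0.0]
wrist_force: [0.2, 2.3, 0.5]
grip_width: 0.0851
gripper_force: 0.0
```

Request:
apply_moves(
  deltas="0 0 -7.6 0 0 0.04 0.085; 0 0 -7.6 0 0 0.04 0.085; 0 0 0 0 0 0.02 0.085; 0 0 0 0 0 0 0.085; 0 0 0 0 0 0 0.085",
)

```text
t: 2.35
eef_pos: [0.4824, 0.2979, 0.3056]
orientation: [0.0, 0.023, 1.0, 0.0]
wrist_force: [0.7, -0.1, 0.6]
grip_width: 0.0851
gripper_force: 0.0
```

```bash
cat >> h.py <<'E'
def sil(im,cam,q,z):
  for d in imaging.silhouettes(q,cam):
    v,u=np.nonzero(d["region"])
    P=np.array([ray(im,x,y,z)[:2] for x,y in zip(u,v)]).astype(np.float32)
    r=cv2.minAreaRect(P*1000);w,V=np.linalg.eigh(np.cov(P.T));e=V[:,1]
    print(q,round(d["conf"],2),len(u),np.round(r[0],1),np.round(r[1],1),round(r[2],1),"yaw",np.degrees(np.arctan2(e[1],e[0])).round(1),P.mean(0).round(4),"uv",u.min(),u.max(),v.min(),v.max())
def stat():
    p,R,s=tool();h=p+R[:,2]*ctrl.hold_point_z
    print("t",round(s["t"],2),"tcp",p.round(4),"hold",h.round(4),"yaw_y",np.degrees(np.arctan2(R[1,1],R[0,1])).round(2),"tilt",R[:,2].round(4),"F",np.round(s["wrist_force"],2),"w",round(s["grip_width"],4),"gf",s["gripper_force"],"q",np.round(s["qpos"],2))
def totool(dx,dy):
    p,R,s=tool();print("tool shift",(R.T@np.array([dx,dy,0])).round(4))
E
python3 - <<'E'
from h import *
stat()
im=imaging.get_image("wrist");cv2.imwrite("pics/d.png",im["frame"])
sil(im,"wrist","level",.042)
print([(d["at"],d["conf"]) for d in imaging.mark_of("vial","wrist")])
E
```

```text
t 2.35 tcp [0.4824 0.2979 0.3056] hold [0.4824 0.2979 0.1509] yaw_y 87.36 tilt [ 4.e-04  1.e-04 -1.e+00] F [ 0.73 -0.15  0.61] w 0.0851 gf 0.0 q [ 0.42  0.19  1.6  -0.    1.36 -1.11]
level 0.87 5837 [569.8 437.9] [ 54.5 189.9] 52.4 yaw 136.1 [0.54   0.4583] uv 330 494 193 336
level 0.81 2824 [461.4 180.4] [ 18.  133.8] 8.7 yaw 99.3 [0.4612 0.1822] uv 49 195 158 204
level 0.71 5367 [480.9 298.7] [ 22.7 199. ] 87.5 yaw 177.5 [0.4685 0.2993] uv 243 270 76 291
[([0.4669, 0.167, 0.0302], 0.92), ([0.48, 0.2947, 0.0377], 0.66)]
```

View pics/d.png

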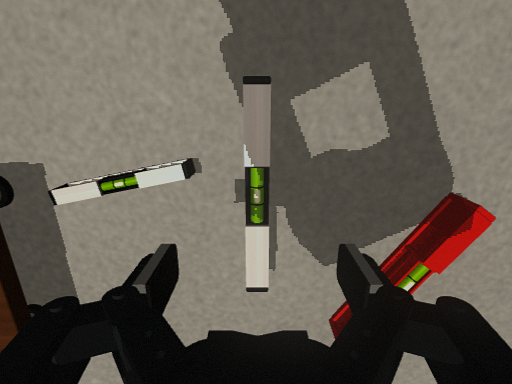

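The picture shows the level upright between the fingers, with its vial at (257,195) and its axis aligned with the tool. Descending to grip.

Request:
apply_moves(
  deltas="0 0 0 0 0 0.04 0.06; 0 0 0 0 0 0.04 0.05; 0 0 0 0 0 0.03 0.05; 0 0 0 0 0 0.013 0.05; 0 0 0 0 0 0 0.015; 0 0 0 0 0 0 0.015; 0 0 0 0 0 0 0.015; 0 0 0 0 0 0 0.015",
  grip_force=40,
)

```text
t: 3.3
eef_pos: [0.4827, 0.298, 0.1835]
orientation: [0.001, 0.023, 1.0, 0.001]
wrist_force: [-1.8, -0.1, 7.6]
grip_width: 0.0212
gripper_force: 40.8
```

Request:
apply_moves(
  deltas="0 0 0 0 0 0 0.015; 0 0 0 0 0 0 0.015; 0 0 0 0 0 -0.02 0.015; 0 0 0 0 0 -0.04 0.015; 0 0 0 0 0 -0.05 0.015; 0 0 0 0 0 -0.03 0.015; 0 0 0 0 0 0 0.015",
)

```text
t: 4.0
eef_pos: [0.4826, 0.298, 0.3273]
orientation: [0.004, 0.023, 1.0, 0.002]
wrist_force: [0.4, -0.1, -3.6]
grip_width: 0.0213
gripper_force: 39.9
```

```bash
python3 - <<'E'
from h import *
stat()
# shelf frame: centre c, yaw
im=imaging.get_image("top")
print([np.round(d["at"],4) for q in("shelf","lock","foot","wing") for d in imaging.mark_of(q,"top")[:1]])
a=np.radians(-1.1);c=np.array([.5545,-.145]);M=np.array([[np.cos(a),-np.sin(a)],[np.sin(a),np.cos(a)]])
t=c+M@[-.04,.095];print("target",t)
p,_,_=tool();totool(*(t-p[:2]))
E
```

```text
t 4.0 tcp [0.4826 0.298  0.3273] hold [0.4837 0.2985 0.1726] yaw_y 87.4 tilt [ 0.0074  0.0033 -1.    ] F [ 0.44 -0.05 -3.6 ] w 0.0213 gf 39.884097799658775 q [ 0.42  0.17  1.57 -0.    1.39 -1.11]
[array([ 0.5799, -0.083 ,  0.063 ]), array([ 0.5794, -0.0807,  0.0648]), array([ 5.475e-01, -3.164e-01,  4.000e-04]), array([ 0.5518, -0.3144,  0.0951])]
target [ 0.51633113 -0.04924961]
tool shift [-5.01e-02 -3.45e-01  3.00e-04]
```

Request:
apply_moves(
  deltas="0 0 0 -0.006 -0.043 0 0.015; 0 0 0 -0.006 -0.043 0 0.015; 0 0 0 -0.006 -0.043 0 0.015; 0 0 0 -0.006 -0.043 0 0.015; 0 0 0 -0.006 -0.043 0 0.015; 0 0 0 -0.006 -0.043 0 0.015; 0 0 0 -0.006 -0.043 0 0.015; 0 0 0 -0.006 -0.043 0 0.015",
)

```text
t: 5.05
eef_pos: [0.5142, -0.0498, 0.3207]
orientation: [-0.001, 0.023, 1.0, 0.0]
wrist_force: [0.0, -0.1, -2.7]
grip_width: 0.0215
gripper_force: 40.2
```

Request:
apply_moves(
  deltas="0 0 8 0 0 0 0.015; 0 0 8 0 0 0 0.015; 0 0 8 0 0 0 0.015; 0 0 8 0 0 0 0.015; 0 0 8 0 0 0 0.015; 0 0 8 0 0 0 0.015; 0 0 8 0 0 0 0.015; 0 0 8 0 0 0 0.015",
)

```text
t: 5.85
eef_pos: [0.5144, -0.048, 0.3205]
orientation: [-0.001, 0.551, 0.834, -0.0]
wrist_force: [-0.1, -0.1, -3.9]
grip_width: 0.0211
gripper_force: 40.5
```

Request:
apply_moves(
  deltas="0 0 8 0 0 0 0.015; 0 0 8 0 0 0 0.015; 0 0 8.5 0 0 0 0.015; 0 0 0 0 0 0.03 0.015; 0 0 0 0 0 0.01 0.015; 0 0 0 0 0 0 0.015; 0 0 0 0 0 0 0.015",
)

```text
t: 6.55
eef_pos: [0.5146, -0.0481, 0.282]
orientation: [-0.0, 0.714, 0.7, -0.0]
wrist_force: [-0.2, -0.5, -2.3]
grip_width: 0.0212
gripper_force: 40.4
```

```bash
python3 - <<'E'
from h import *
stat()
im=imaging.get_image("wrist");cv2.imwrite("pics/e.png",im["frame"])
p,R,s=tool();totool(.51633-p[0],-.04925-p[1])
E
```

```text
t 6.55 tcp [ 0.5146 -0.0481  0.282 ] hold [ 0.5145 -0.0481  0.1273] yaw_y -1.08 tilt [-5.e-04  0.e+00 -1.e+00] F [-0.16 -0.5  -2.28] w 0.0212 gf 40.405027493834496 q [-0.24  0.11  1.74 -0.    1.29 -0.22]
tool shift [-0.0011  0.0016  0.    ]
```

View pics/e.png

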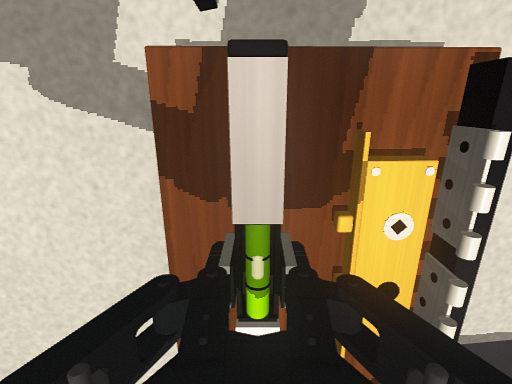

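The level is held upright, parallel to the shelf and clear of the lock bolt at (343,221). Lowering it to contact.

Request:
apply_moves(
  deltas="0 0 0 0 0 0.02 0.015; 0 0 0 0 0 0.01 0.015; 0 0 0 0 0 0.003 0.015; 0 0 0 0 0 0.001 0.015; 0 0 0 0 0 0.001 0.015; 0 0 0 0 0 0 0.015; 0 0 0 0 0 0 0.015",
)

```text
t: 7.3
eef_pos: [0.5146, -0.0481, 0.2472]
orientation: [0.0, 0.714, 0.7, 0.0]
wrist_force: [0.0, 0.5, -3.2]
grip_width: 0.0216
gripper_force: 40.5
```

Request:
apply_moves(
  deltas="0 0 0 0 0 0.001 0.015; 0 0 0 0 0 0 0.015; 0 0 0 0 0 0 0.015",
)

```text
t: 7.6
eef_pos: [0.5146, -0.0481, 0.2461]
orientation: [0.0, 0.714, 0.7, 0.0]
wrist_force: [-0.2, -0.6, 4.4]
grip_width: 0.0212
gripper_force: 41.4
```

Request:
apply_moves(
  deltas="0 0 0 0 0 0.0005 0.015; 0 0 0 0 0 0 0.015; 0 0 0 0 0 0 0.015",
)

```text
t: 7.9
eef_pos: [0.5146, -0.0481, 0.2461]
orientation: [0.0, 0.714, 0.7, 0.0]
wrist_force: [-5.4, 0.9, 13.2]
grip_width: 0.0217
gripper_force: 42.7
```

Request:
apply_moves(
  deltas="0 0 0 0 0 -0.0007 0.04; 0 0 0 0 0 0 0.04; 0 0 0 0 0 0 0.04; 0 0 0 0 0 -0.02 0.04; 0 0 0 0 0 -0.04 0.05; 0 0 0 0 0 -0.04 0.06; 0 0 0 0 0 0 0.06; 0 0 0 0 0 0 0.06",
)

```text
t: 8.7
eef_pos: [0.5145, -0.048, 0.3465]
orientation: [0.001, 0.714, 0.7, 0.0]
wrist_force: [0.1, -0.0, -0.5]
grip_width: 0.06
gripper_force: 0.0
```

Request:
apply_moves(
  deltas="0 0 0 0 0 0 0.06; 0 0 0 0 0 0 0.06; 0 0 0 0 0 0 0.06; 0 0 0 0 0 0 0.06; 0 0 0 0 0 0 0.06; 0 0 0 0 0 0 0.06; 0 0 0 0 0 0 0.06; 0 0 0 0 0 0 0.06",
)

```text
t: 9.5
eef_pos: [0.5145, -0.048, 0.3459]
orientation: [0.0, 0.714, 0.7, -0.0]
wrist_force: [-0.3, -0.0, 0.6]
grip_width: 0.06
gripper_force: 0.0
```

```bash
python3 - <<'E'
from h import *
stat()
im=imaging.get_image("wrist")
sil(im,"wrist","level",.105)
for q in("vial","bubble"):print(q,[(np.round(d["at"],4),round(d["conf"],2),pix(im,d["at"])) for d in imaging.mark_of(q,"wrist")])
f=im["frame"];u,v=map(int,pix(im,[.5145,-.048,.102]));print(u,v)
c=cv2.resize(f[max(v-50,0):v+50,max(u-50,0):u+50],None,fx=5,fy=5,interpolation=cv2.INTER_CUBIC)
cv2.imwrite("pics/f.png",c)
E
```

```text
t 9.5 tcp [ 0.5145 -0.048   0.3459] hold [ 0.5145 -0.048   0.1912] yaw_y -1.11 tilt [ 0.e+00 -1.e-04 -1.e+00] F [-0.34 -0.03  0.59] w 0.06 gf 0.0 q [-0.24  0.06  1.66 -0.    1.42 -0.22]
level 0.88 568 [487.4  88.9] [12.5 19.2] 9.8 yaw 108.5 [0.4876 0.089 ] uv 203 226 0 31
level 0.83 6473 [513.7 -46. ] [198.6  23.5] 88.9 yaw 88.9 [ 0.5139 -0.0327] uv 242 273 72 306
vial [(array([ 0.5147, -0.0456,  0.0989]), 0.8, array([259. , 201.7]))]Traceback (most recent call last):
  File "<stdin>", line 5, in <module>
ValueError: it knows: foot, guide, level, lock, shelf, vial, wing
```

```bash
cat >> h.py <<'E'
def strip(im,cx,cy,yaw=88.9,z=.102):
    # rectified: columns along level (toward +y to the right), 0.1 mm/px, +-30 mm
    a=np.radians(yaw);e=np.array([np.cos(a),np.sin(a)]);n=np.array([e[1],-e[0]])
    s=np.array([[pix(im,[*(np.array([cx,cy])+i*e*.03+j*n*.012),z]) for i in(-1,1)] for j in(1,-1)],np.float32)
    src=np.array([s[1,0],s[1,1],s[0,1],s[0,0]],np.float32);dst=np.array([[0,0],[600,0],[600,240],[0,240]],np.float32)
    return cv2.warpPerspective(im["frame"],cv2.getPerspectiveTransform(src,dst),(600,240),flags=cv2.INTER_CUBIC)
E
python3 - <<'E'
from h import *
im=imaging.get_image("wrist");c=strip(im,.5139,-.046);cv2.imwrite("pics/f.png",c)
m=c[100:140].mean(0);print([tuple(x.astype(int)) for x in m[::15]])
E
```

```text
[(np.int64(153), np.int64(161), np.int64(168)), (np.int64(91), np.int64(100), np.int64(109)), (np.int64(33), np.int64(41), np.int64(37)), (np.int64(10), np.int64(254), np.int64(198)), (np.int64(8), np.int64(235), np.int64(177)), (np.int64(9), np.int64(235), np.int64(177)), (np.int64(10), np.int64(235), np.int64(177)), (np.int64(6), np.int64(235), np.int64(177)), (np.int64(8), np.int64(236), np.int64(178)), (np.int64(6), np.int64(235), np.int64(177)), (np.int64(7), np.int64(236), np.int64(179)), (np.int64(6), np.int64(236), np.int64(178)), (np.int64(5), np.int64(236), np.int64(178)), (np.int64(3), np.int64(247), np.int64(186)), (np.int64(32), np.int64(88), np.int64(67)), (np.int64(3), np.int64(242), np.int64(187)), (np.int64(5), np.int64(237), np.int64(180)), (np.int64(3), np.int64(236), np.int64(178)), (np.int64(5), np.int64(236), np.int64(179)), (np.int64(4), np.int64(236), np.int64(180)), (np.int64(4), np.int64(236), np.int64(180)), (np.int64(0), np.int64(235), np.int64(177)), (np.int64(102), np.int64(240), np.int64(216)), (np.int64(246), np.int64(252), np.int64(253)), (np.int64(242), np.int64(252), np.int64(252)), (np.int64(240), np.int64(250), np.int64(250)), (np.int64(243), np.int64(253), np.int64(252)), (np.int64(242), np.int64(252), np.int64(251)), (np.int64(251), np.int64(254), np.int64(255)), (np.int64(151), np.int64(203), np.int64(212)), (np.int64(151), np.int64(200), np.int64(205)), (np.int64(9), np.int64(147), np.int64(101)), (np.int64(12), np.int64(148), np.int64(102)), (np.int64(11), np.int64(148), np.int64(102)), (np.int64(11), np.int64(147), np.int64(102)), (np.int64(11), np.int64(147), np.int64(102)), (np.int64(13), np.int64(150), np.int64(103)), (np.int64(15), np.int64(76), np.int64(57)), (np.int64(149), np.int64(157), np.int64(172)), (np.int64(173), np.int64(189), np.int64(202))]
```

View pics/f.png

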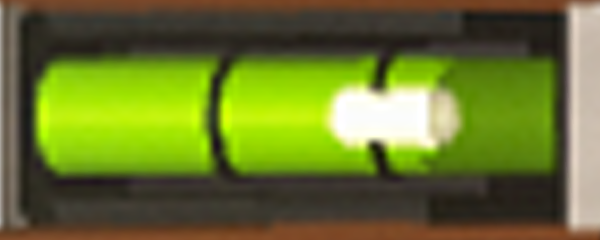

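The strip shows the lines at columns 213 and 378 and the bubble spanning 328 to 457. It stands about +9.3 mm toward +y, so the foot end must rise by about 1.58 mm, roughly 142° clockwise. Next, to the wing.

Request:
apply_moves(
  deltas="0 0 0 -0.038 0.006 0 0.06; 0 0 0 -0.038 0.006 0 0.06; 0 0 0 -0.038 0.006 0 0.06; 0 0 0 -0.038 0.006 0 0.06; 0 0 0 -0.038 0.006 0 0.06; 0 0 0 -0.038 0.006 0 0.06; 0 0 0 -0.038 0.006 0 0.06; 0 0 0 0 0 0 0.06",
)

```text
t: 10.5
eef_pos: [0.5512, -0.3188, 0.3451]
orientation: [-0.0, 0.715, 0.699, -0.0]
wrist_force: [-0.1, 1.6, -0.6]
grip_width: 0.0597
gripper_force: 0.0
```

Request:
apply_moves(
  deltas="0 0 -7.6 0 0 0 0.06; 0 0 -7.6 0 0 0 0.06; 0 0 -7.6 0 0 0 0.06; 0 0 -7.6 0 0 0 0.06; 0 0 -7.6 0 0 0 0.06; 0 0 -7.6 0 0 0 0.06; 0 0 -7.6 0 0 0 0.06; 0 0 -7.6 0 0 0 0.06",
)

```text
t: 11.3
eef_pos: [0.5514, -0.3143, 0.3459]
orientation: [-0.0, 0.259, 0.966, 0.0]
wrist_force: [-0.5, 0.7, 0.5]
grip_width: 0.06
gripper_force: 0.0
```

```bash
python3 - <<'E'
from h import *
stat()
im=imaging.get_image("wrist");cv2.imwrite("pics/g.png",im["frame"])
sil(im,"wrist","wing",.106);sil(im,"wrist","foot",.106)
for q in("wing","foot"):print(q,[(np.round(d["at"],4),round(d["conf"],2),pix(im,d["at"])) for d in imaging.mark_of(q,"wrist")])
E
```

```text
t 11.3 tcp [ 0.5514 -0.3143  0.3459] hold [ 0.5514 -0.3143  0.1912] yaw_y 60.03 tilt [-1.e-04  1.e-04 -1.e+00] F [-0.54  0.66  0.54] w 0.06 gf 0.0 q [-0.64  0.3   1.38 -0.    1.47 -1.69]
wing 0.77 1005 [ 545.  -313.2] [20.8 51.1] 60.0 yaw 149.2 [ 0.5435 -0.3123] uv 241 267 170 230
foot 0.68 994 [ 545.3 -312.1] [20.7 50.9] 70.4 yaw 149.8 [ 0.5431 -0.3122] uv 241 267 170 230
wing [(array([ 0.5456, -0.3144,  0.0969]), 0.57, array([253.3, 198.7]))]
foot [(array([ 0.5459, -0.316 ,  0.0021]), 0.6, array([253.4, 173.6]))]
```

View pics/g.png

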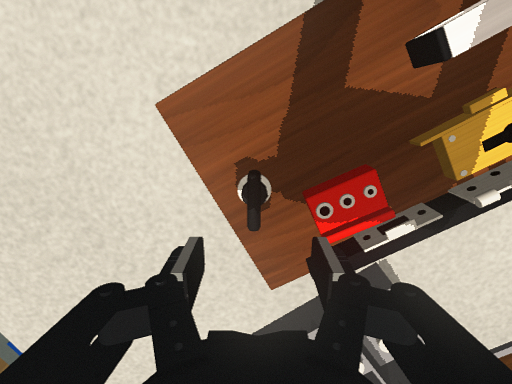

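The wing shows upright in the image at (253,170–230), so the tool yaw of 60° is right. I'll fit its centre using the known geometry.

```bash
python3 - <<'E'
from h import *
im=imaging.get_image("wrist");R=np.array(im["R"]);print("cam",-R.T@im["t"])
reg=imaging.silhouettes("wing","wrist")[0]["region"];f=im["frame"]
dark=((f.max(2)<60)&cv2.dilate(reg.astype(np.uint8),np.ones((9,9))).astype(bool))
def hull(c,yaw):
    a=np.radians(yaw);e=np.array([np.cos(a),np.sin(a)]);n=np.array([-e[1],e[0]]);m=np.zeros((384,512),np.uint8)
    P=[pix(im,[*(c+i*.025*e+j*.0055*n),z]) for i in(-1,1) for j in(-1,1) for z in(.08,.106)]
    cv2.fillConvexPoly(m,cv2.convexHull(np.array(P,np.float32)).astype(np.int32),1)
    Q=[pix(im,[*(c+.012*np.array([np.cos(t),np.sin(t)])),z]) for t in np.linspace(0,6.28,24) for z in(.07,.08)]
    cv2.fillConvexPoly(m,cv2.convexHull(np.array(Q,np.float32)).astype(np.int32),1);return m.astype(bool)
best=[]
for x in np.arange(.540,.556,.001):
  for y in np.arange(-.320,-.308,.001):
    for yaw in(146,150,154):
      h=hull(np.array([x,y]),yaw);best.append(((h&reg).sum()/(h|reg).sum(),x,y,yaw))
print(sorted(best)[-5:])
b=np.array(sorted(best)[-8:])[:,1:3].mean(0);p,_,_=tool();print(b);totool(*(b-p[:2]))
E
```

```text
cam [ 0.4834493  -0.27409827  0.31612154]
[(np.float64(0.8698464025869038), np.float64(0.547), np.float64(-0.315), 154), (np.float64(0.8734793187347932), np.float64(0.546), np.float64(-0.314), 150), (np.float64(0.8889795918367347), np.float64(0.548), np.float64(-0.315), 150), (np.float64(0.8891645988420182), np.float64(0.549), np.float64(-0.315), 150), (np.float64(0.8977556109725686), np.float64(0.547), np.float64(-0.314), 150)]
[ 0.54775  -0.314875]
tool shift [ 0.003 -0.002  0.   ]
```

Request:
apply_moves(
  deltas="0 0 0 0.003 -0.002 0.04 0.04; 0 0 0 0 0 0.03 0.04; 0 0 0 0 0 0.021 0.04; 0 0 0 0 0 0 0.04; 0 0 0 0 0 0 0.005; 0 0 0 0 0 0 0.005; 0 0 0 0 0 0 0.005; 0 0 0 0 0 0 0.005",
  grip_force=30,
)

```text
t: 12.45
eef_pos: [0.5479, -0.3155, 0.2567]
orientation: [0.001, 0.262, 0.965, -0.001]
wrist_force: [-4.2, -3.5, 7.5]
grip_width: 0.0104
gripper_force: 33.6
```

Request:
apply_moves(
  deltas="0 0 0 0 0 0 0.005; 0 0 0 0 0 0 0.005; 0 0 0 0 0 0 0.005",
)

```text
t: 12.75
eef_pos: [0.5479, -0.3155, 0.2567]
orientation: [0.001, 0.262, 0.965, -0.001]
wrist_force: [-3.6, -3.6, 7.4]
grip_width: 0.0105
gripper_force: 33.6
```

```bash
python3 - <<'E'
from h import *
stat();print(get_state()["torque"])
E
```

```text
t 12.75 tcp [ 0.5479 -0.3155  0.2567] hold [ 0.5482 -0.3158  0.102 ] yaw_y 59.67 tilt [ 0.0019 -0.0022 -1.    ] F [-3.59 -3.65  7.39] w 0.0105 gf 33.640276193618774 q [-0.64  0.35  1.49 -0.    1.29 -1.69]
[-0.45791362  0.37230392  0.00736511]
```

Request:
apply_moves(
  deltas="0 0 8 0 0 0 0.005; 0 0 8 0 0 0 0.005; 0 0 8 0 0 0 0.005; 0 0 8 0 0 0 0.005; 0 0 8 0 0 0 0.005; 0 0 8 0 0 0 0.005; 0 0 8 0 0 0 0.005; 0 0 8 0 0 0 0.005",
)

```text
t: 13.55
eef_pos: [0.548, -0.3154, 0.2567]
orientation: [0.002, 0.735, 0.678, 0.0]
wrist_force: [-0.3, -2.4, 6.4]
grip_width: 0.0101
gripper_force: 33.5
```

```bash
python3 - <<'E'
from h import *
stat();print(get_state()["torque"])
E
```

```text
t 13.55 tcp [ 0.548  -0.3154  0.2567] hold [ 0.5483 -0.3157  0.102 ] yaw_y -4.65 tilt [ 0.0022 -0.0022 -1.    ] F [-0.25 -2.41  6.42] w 0.0101 gf 33.52578520774841 q [-0.64  0.35  1.49 -0.    1.29 -0.56]
[-0.5041684   0.20243737  0.09090767]
```

Request:
apply_moves(
  deltas="0 0 8 0 0 0 0.005; 0 0 8 0 0 0 0.005; 0 0 8 0 0 0 0.005; 0 0 8 0 0 0 0.005; 0 0 8 0 0 0 0.005; 0 0 8 0 0 0 0.005; 0 0 8 0 0 0 0.005; 0 0 8 0 0 0 0.005",
)

```text
t: 14.35
eef_pos: [0.5481, -0.3155, 0.2567]
orientation: [0.001, 0.983, 0.185, 0.001]
wrist_force: [0.8, -4.8, 5.7]
grip_width: 0.0102
gripper_force: 33.4
```

Request:
apply_moves(
  deltas="0 0 7 0 0 0 0.005; 0 0 7 0 0 0 0.005; 0 0 0 0 0 0 0.005; 0 0 0 0 0 0 0.005",
)

```text
t: 14.75
eef_pos: [0.5481, -0.3155, 0.2567]
orientation: [0.001, 0.998, 0.067, 0.001]
wrist_force: [1.0, -5.1, 4.4]
grip_width: 0.0101
gripper_force: 33.4
```

```bash
python3 - <<'E'
from h import *
stat();print(get_state()["torque"])
im=imaging.get_image("side");print(pix(im,[.514,-.046,.102]),pix(im,[.514,-.026,.102]))
im=imaging.get_image("wrist");print(pix(im,[.514,-.046,.102]))
E
```

```text
t 14.75 tcp [ 0.5481 -0.3155  0.2567] hold [ 0.5485 -0.3159  0.102 ] yaw_y -82.34 tilt [ 0.0025 -0.0025 -1.    ] F [ 1.02 -5.11  4.44] w 0.0101 gf 33.359445333480835 q [-0.64  0.35  1.49 -0.    1.29  0.79]
[-0.70691594  0.02719254 -0.0784069 ]
[239.7 223.4] [239.1 217.9]
[-272.7  259.5]
```

Request:
apply_moves(
  deltas="0 0 0 0 0 0 0.035; 0 0 0 0 0 0 0.035; 0 0 0 0 0 0 0.035; 0 0 0 0 0 -0.04 0.035; 0 0 0 0 0 -0.05 0.035; 0 0 -8.1 0 0 0 0.035; 0 0 -8.1 0 0 0 0.035; 0 0 -8.1 0 0 0 0.035",
)

```text
t: 15.65
eef_pos: [0.5477, -0.3149, 0.3453]
orientation: [0.0, 0.96, 0.278, 0.0]
wrist_force: [0.5, -0.2, -0.2]
grip_width: 0.0349
gripper_force: 0.0
```

Request:
apply_moves(
  deltas="0 0 -8.1 0 0 0 0.035; 0 0 -8.1 0 0 0 0.035; 0 0 -8.1 0 0 0 0.035; 0 0 -8.1 0 0 0 0.035; 0 0 -8.1 0 0 0 0.035; 0 0 -8.1 0 0 0 0.035; 0 0 -8.1 0 0 0 0.035; 0 0 0 0 0 0 0.035",
)

```text
t: 16.45
eef_pos: [0.5477, -0.3149, 0.3449]
orientation: [-0.0, 0.714, 0.7, -0.0]
wrist_force: [-1.2, 0.1, 0.5]
grip_width: 0.0348
gripper_force: 0.0
```

Request:
apply_moves(
  deltas="0 0 0 0.038 -0.0055 0 0.05; 0 0 0 0.038 -0.0055 0 0.05; 0 0 0 0.038 -0.0055 0 0.05; 0 0 0 0.038 -0.0055 0 0.05; 0 0 0 0.038 -0.0055 0 0.05; 0 0 0 0.038 -0.0055 0 0.05; 0 0 0 0.038 -0.0055 0 0.05; 0 0 0 0 0 0 0.05",
)

```text
t: 17.25
eef_pos: [0.5147, -0.0447, 0.3453]
orientation: [-0.0, 0.716, 0.698, 0.0]
wrist_force: [0.6, 0.2, -0.4]
grip_width: 0.0499
gripper_force: 0.0
```

```bash
cat >> h.py <<'E'
def meas(im):
    c=strip(im,.5139,-.046);m=c[100:140].mean(0)[:,0];w=np.nonzero(m[60:540]>90)[0]+60
    r=c[72:90].mean((0,2));d=[60+100+np.argmin(r[160:270]),310+np.argmin(r[310:430])];d[0]-=60-60
    d[0]=160+np.argmin(r[160:270])
    print("lines",d,"bubble",w.min(),w.max(),"mm",((w.min()+w.max())/2-sum(d)/2)/((d[1]-d[0])/16));return c
E
python3 - <<'E'
from h import *
stat();c=meas(imaging.get_image("wrist"));cv2.imwrite("pics/h.png",c)
E
```

```text
t 17.25 tcp [ 0.5147 -0.0447  0.3453] hold [ 0.5147 -0.0446  0.1906] yaw_y -1.41 tilt [ 4.e-04  8.e-04 -1.e+00] F [ 0.58  0.16 -0.44] w 0.0499 gf 0.0 q [-0.24  0.06  1.66  0.    1.42 -0.21]
lines [np.int64(219), np.int64(380)] bubble 238 365 mm 0.19875776397515527
```

View pics/h.png

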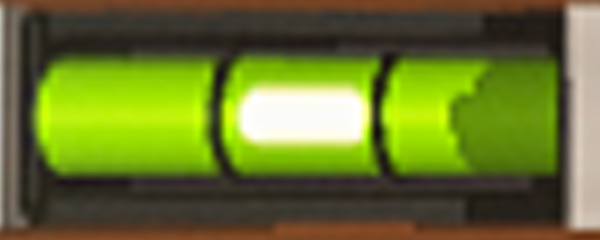

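The bubble (238–365) now sits between the lines, at about 215 and 378. I'll check from straight above to remove parallax, since the camera sits 79 mm along tool +x.

Request:
apply_moves(
  deltas="0 0 0 -0.04 0 0 0.05; 0 0 0 -0.04 0 0 0.05; 0 0 0 0 0 0 0.05; 0 0 0 0 0 0 0.05; 0 0 0 0 0 0 0.05",
)

```text
t: 17.8
eef_pos: [0.5135, -0.1283, 0.3448]
orientation: [-0.0, 0.716, 0.698, -0.0]
wrist_force: [-0.4, -0.4, -0.0]
grip_width: 0.0498
gripper_force: 0.0
```

```bash
python3 - <<'E'
from h import *
stat();im=imaging.get_image("wrist");print(-np.array(im["R"]).T@im["t"]);c=meas(im);cv2.imwrite("pics/i.png",c)
E
```

```text
t 17.8 tcp [ 0.5135 -0.1283  0.3448] hold [ 0.5135 -0.1283  0.1901] yaw_y -1.42 tilt [-2.e-04  1.e-04 -1.e+00] F [-0.35 -0.4  -0.05] w 0.0498 gf 0.0 q [-0.39  0.08  1.63 -0.    1.42 -0.37]
[ 0.51425211 -0.04970204  0.31501944]
lines [np.int64(216), np.int64(378)] bubble 243 366 mm 0.7407407407407407
```

View pics/i.png

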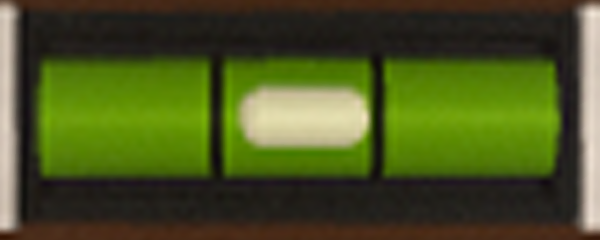

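From above, the lines are at 216 and 378 and the bubble spans about 240–370, which is +0.75 mm. It needs another 11° or so clockwise, so back to the wing.

Request:
apply_moves(
  deltas="0 0 8.1 0 0 0 0.035; 0 0 8.1 0 0 0 0.035; 0 0 8.1 0 0 0 0.035; 0 0 8.1 0 0 0 0.035; 0 0 8.1 0 0 0 0.035; 0 0 8.1 0 0 0 0.035; 0 0 8.1 0 0 0 0.035; 0 0 8.1 0 0 0 0.035",
)

```text
t: 18.65
eef_pos: [0.5136, -0.1274, 0.345]
orientation: [0.0, 0.979, 0.204, 0.0]
wrist_force: [0.9, -1.8, 0.1]
grip_width: 0.035
gripper_force: 0.0
```

Request:
apply_moves(
  deltas="0 0 8.1 0 0 0 0.035; 0 0 8.1 0 0 0 0.035; 0 0 0 0 0 0 0.035; 0 0 0 0 0 0 0.035",
)

```text
t: 19.05
eef_pos: [0.5135, -0.1277, 0.345]
orientation: [0.0, 0.998, 0.069, 0.0]
wrist_force: [0.7, 0.4, 0.0]
grip_width: 0.0349
gripper_force: 0.0
```

```bash
python3 - <<'E'
from h import *
stat();p,_,_=tool();totool(.548-p[0],-.315-p[1])
E
```

```text
t 19.05 tcp [ 0.5135 -0.1277  0.345 ] hold [ 0.5136 -0.1277  0.1903] yaw_y -82.03 tilt [ 0.e+00 -1.e-04 -1.e+00] F [0.72 0.37 0.  ] w 0.0349 gf 0.0 q [-0.39  0.08  1.63 -0.    1.42  1.04]
tool shift [0.0082 0.1903 0.    ]
```

Request:
apply_moves(
  deltas="0 0 0 0.0016 0.038 0 0.035; 0 0 0 0.0016 0.038 0 0.035; 0 0 0 0.0016 0.038 0 0.035; 0 0 0 0.0016 0.038 0 0.035; 0 0 0 0.0016 0.038 0 0.035; 0 0 0 0 0 0.02 0.035; 0 0 0 0 0 0.03 0.035; 0 0 0 0 0 0.03 0.035",
)

```text
t: 19.85
eef_pos: [0.5469, -0.3155, 0.264]
orientation: [0.0, 0.998, 0.069, 0.0]
wrist_force: [0.4, 0.1, -1.0]
grip_width: 0.0351
gripper_force: 0.0
```

Request:
apply_moves(
  deltas="0 0 0 0 0 0.009 0.035; 0 0 0 0 0 0 0.035; 0 0 0 0 0 0 0.005; 0 0 0 0 0 0 0.005; 0 0 0 0 0 0 0.005; 0 0 0 0 0 0 0.005; 0 0 0 0 0 0 0.005",
)

```text
t: 20.55
eef_pos: [0.5472, -0.3157, 0.2578]
orientation: [0.001, 0.998, 0.067, 0.001]
wrist_force: [1.6, -1.7, 7.6]
grip_width: 0.0103
gripper_force: 33.8
```

```bash
python3 - <<'E'
from h import *
stat();print(get_state()["torque"])
E
```

```text
t 20.55 tcp [ 0.5472 -0.3157  0.2578] hold [ 0.5475 -0.316   0.1031] yaw_y -82.29 tilt [ 0.0024 -0.0021 -1.    ] F [ 1.55 -1.7   7.58] w 0.0103 gf 33.77293646335602 q [-0.65  0.35  1.49 -0.    1.3   0.79]
[-0.18701977 -0.04819602 -0.00034984]
```

Request:
apply_moves(
  deltas="0 0 6 0 0 0 0.005; 0 0 6 0 0 0 0.005; 0 0 0 0 0 0 0.005; 0 0 0 0 0 0 0.005; 0 0 0 0 0 0 0.035; 0 0 0 0 0 0 0.035; 0 0 0 0 0 0 0.035; 0 0 0 0 0 -0.04 0.035",
)

```text
t: 21.35
eef_pos: [0.5461, -0.3149, 0.2915]
orientation: [-0.002, 0.999, -0.038, -0.003]
wrist_force: [0.9, -0.2, 0.2]
grip_width: 0.0346
gripper_force: 0.0
```

Request:
apply_moves(
  deltas="0 0 0 0 0 -0.05 0.035; 0 0 -8.4 0 0 0 0.035; 0 0 -8.4 0 0 0 0.035; 0 0 -8.4 0 0 0 0.035; 0 0 -8.4 0 0 0 0.035; 0 0 -8.4 0 0 0 0.035; 0 0 -8.4 0 0 0 0.035; 0 0 -8.4 0 0 0 0.035",
)

```text
t: 22.15
eef_pos: [0.5468, -0.3154, 0.3459]
orientation: [-0.0, 0.888, 0.461, -0.0]
wrist_force: [-0.3, 0.1, -0.3]
grip_width: 0.0348
gripper_force: 0.0
```

Request:
apply_moves(
  deltas="0 0 -8.4 0 0 0 0; 0 0 -8.4 0 0 0 0; 0 0 -8.4 0 0 0 0; 0 0 -8.4 0 0 0 0; 0 0 0 0 0 0 0; 0 0 0 0 0 0 0",
)

```text
t: 22.75
eef_pos: [0.5468, -0.3154, 0.3459]
orientation: [-0.0, 0.72, 0.694, -0.0]
wrist_force: [0.5, -0.2, -0.3]
grip_width: 0.0002
gripper_force: 0.0
```

```bash
python3 - <<'E'
from h import *
stat();p,_,_=tool();totool(.5139-p[0],-.1283-p[1])
E
```

```text
t 22.75 tcp [ 0.5468 -0.3154  0.3459] hold [ 0.5468 -0.3154  0.1912] yaw_y -2.17 tilt [-1.e-04 -0.e+00 -1.e+00] F [ 0.45 -0.22 -0.26] w 0.0002 gf 0.0 q [-0.65  0.29  1.39 -0.    1.46 -0.61]
tool shift [ 0.1857 -0.04   -0.    ]
```

Request:
apply_moves(
  deltas="0 0 0 0.037 -0.008 0 0; 0 0 0 0.037 -0.008 0 0; 0 0 0 0.037 -0.008 0 0; 0 0 0 0.037 -0.008 0 0; 0 0 0 0.037 -0.008 0 0; 0 0 0 0 0 0 0; 0 0 0 0 0 0 0; 0 0 0 0 0 0 0",
)

```text
t: 23.55
eef_pos: [0.5132, -0.1298, 0.346]
orientation: [0.0, 0.72, 0.694, -0.0]
wrist_force: [0.1, 0.3, -0.4]
grip_width: -0.0001
gripper_force: 0.0
```

```bash
python3 - <<'E'
from h import *
stat();im=imaging.get_image("wrist");c=meas(im);cv2.imwrite("pics/j.png",c);sil(im,"wrist","level",.105)
p,_,_=tool();totool(.5139-.0008-p[0],-.046-.045-p[1])
E
```

```text
t 23.55 tcp [ 0.5132 -0.1298  0.346 ] hold [ 0.5132 -0.1298  0.1913] yaw_y -2.03 tilt [ 1.e-04 -4.e-04 -1.e+00] F [ 0.15  0.33 -0.39] w -0.0001 gf 0.0 q [-0.39  0.08  1.63 -0.    1.43 -0.36]
lines [np.int64(217), np.int64(379)] bubble 236 359 mm -0.04938271604938271
level 0.6 6685 [513.2 -65.4] [161.4  22.9] 89.4 yaw 89.0 [ 0.5135 -0.0559] uv 235 271 0 225
tool shift [ 0.039  -0.0015 -0.    ]
```

View pics/j.png

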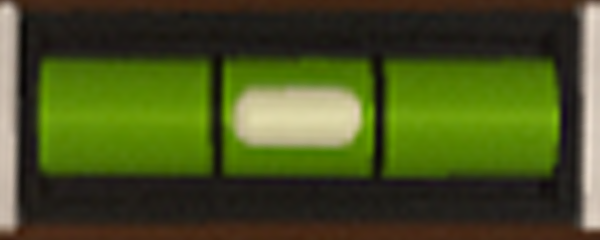

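The bubble is centred (236–359 between lines 217 and 379). Now pressing on the rail 45 mm from the vial, with the fingers closed and the vial still in the camera's view.

Request:
apply_moves(
  deltas="0 0 0 0.02 -0.001 0.02 0; 0 0 0 0.019 -0.0005 0.02 0; 0 0 0 0 0 0.015 0; 0 0 0 0 0 0.007 0; 0 0 0 0 0 0.002 0; 0 0 0 0 0 0 0; 0 0 0 0 0 0 0",
)

```text
t: 24.35
eef_pos: [0.513, -0.0906, 0.2826]
orientation: [0.0, 0.719, 0.695, 0.0]
wrist_force: [0.2, 0.1, 0.1]
grip_width: 0.0001
gripper_force: 0.0
```

Request:
apply_moves(
  deltas="0 0 0 0 0 0.001 0; 0 0 0 0 0 0 0; 0 0 0 0 0 0 0",
)

```text
t: 24.65
eef_pos: [0.5128, -0.0902, 0.2811]
orientation: [0.0, 0.719, 0.695, -0.0]
wrist_force: [0.0, 0.6, -0.8]
grip_width: -0.0001
gripper_force: 0.0
```

Request:
apply_moves(
  deltas="0 0 0 0 0 0.001 0; 0 0 0 0 0 0 0; 0 0 0 0 0 0 0",
)

```text
t: 24.95
eef_pos: [0.5128, -0.0901, 0.2799]
orientation: [0.0, 0.719, 0.695, -0.0]
wrist_force: [0.4, -0.4, -0.5]
grip_width: -0.0002
gripper_force: 0.0
```

Request:
apply_moves(
  deltas="0 0 0 0 0 0.001 0; 0 0 0 0 0 0 0; 0 0 0 0 0 0 0",
)

```text
t: 25.25
eef_pos: [0.5128, -0.0902, 0.2789]
orientation: [-0.0, 0.719, 0.695, -0.0]
wrist_force: [0.1, -0.6, -0.2]
grip_width: -0.0
gripper_force: 0.0
```

Request:
apply_moves(
  deltas="0 0 0 0 0 0.0005 0; 0 0 0 0 0 0 0; 0 0 0 0 0 0 0",
)

```text
t: 25.55
eef_pos: [0.5129, -0.0901, 0.2785]
orientation: [0.0, 0.719, 0.695, -0.0]
wrist_force: [0.3, 0.0, 1.1]
grip_width: 0.0001
gripper_force: 0.4
```

Request:
apply_moves(
  deltas="0 0 0 0 0 0.0004 0; 0 0 0 0 0 0 0; 0 0 0 0 0 0 0",
)

```text
t: 25.85
eef_pos: [0.5129, -0.0902, 0.2784]
orientation: [0.0, 0.719, 0.695, 0.0]
wrist_force: [-1.0, 0.4, 7.0]
grip_width: -0.0002
gripper_force: 3.2
```

Request:
apply_moves(
  deltas="0 0 0 0 0 0.0002 0; 0 0 0 0 0 0 0; 0 0 0 0 0 0 0; 0 0 0 0 0 0 0; 0 0 0 0 0 0 0; 0 0 0 0 0 0 0",
)

```text
t: 26.45
eef_pos: [0.5129, -0.0901, 0.2784]
orientation: [0.0, 0.719, 0.695, 0.0]
wrist_force: [-2.0, 1.3, 9.0]
grip_width: 0.0001
gripper_force: 4.5
```

Request:
apply_moves(
  deltas="0 0 0 0 0 0 0; 0 0 0 0 0 0 0; 0 0 0 0 0 0 0; 0 0 0 0 0 0 0; 0 0 0 0 0 0 0; 0 0 0 0 0 0 0; 0 0 0 0 0 0 0; 0 0 0 0 0 0 0",
)

```text
t: 27.25
eef_pos: [0.5129, -0.0902, 0.2784]
orientation: [0.0, 0.719, 0.695, 0.0]
wrist_force: [-3.1, 1.9, 9.9]
grip_width: 0.0001
gripper_force: 4.5
```

```bash
python3 - <<'E'
from h import *
F=[]
for i in range(5):
    im=imaging.get_image("wrist");F.append(np.round(get_state()["wrist_force"],1).tolist())
print(F);stat();print(-np.array(im["R"]).T@im["t"]);c=meas(im)
E
```

```text
[[-2.6, 1.3, 8.7], [-2.9, 1.1, 9.8], [-3.3, 1.3, 9.2], [-1.9, 1.9, 8.8], [-2.6, 0.9, 9.2]]
t 27.5 tcp [ 0.5129 -0.0901  0.2784] hold [ 0.513  -0.0902  0.1237] yaw_y -1.9 tilt [ 6.e-04 -3.e-04 -1.e+00] F [-2.61  0.93  9.24] w -0.0002 gf 4.4968536525436775 q [-0.32  0.12  1.74 -0.    1.29 -0.29]
[ 0.51431482 -0.01159409  0.24857098]
lines [np.int64(218), np.int64(380)] bubble 235 359 mm -0.19753086419753085
```

Request:
apply_moves(
  deltas="0 0 0 0.00005 -0.0001 0.00005 0; 0 0 0 0 0 0 0; 0 0 0 0 0 0 0; 0 0 0 0 0 0 0; 0 0 0 0 0 0 0; 0 0 0 0 0 0 0; 0 0 0 0 0 0 0",
)

```text
t: 28.2
eef_pos: [0.5128, -0.0901, 0.2784]
orientation: [0.0, 0.719, 0.695, 0.0]
wrist_force: [-2.7, 0.8, 9.1]
grip_width: 0.0004
gripper_force: 4.6
```

```bash
python3 - <<'E'
from h import *
F=[]
for i in range(5):
    im=imaging.get_image("wrist");F.append(np.round(get_state()["wrist_force"],1).tolist())
print(F);c=meas(im)
m=np.mean(F,0);print(m)
if 8.8<m[2]<11.2: print(ctrl.hand_in())
E
```

```text
[[-2.9, 0.4, 8.2], [-2.1, 0.8, 9.0], [-2.4, 1.2, 8.9], [-2.6, 0.5, 9.2], [-1.6, 0.7, 9.5]]
lines [np.int64(218), np.int64(380)] bubble 235 358 mm -0.24691358024691357
[-2.32  0.72  8.96]
the job is handed in; nothing more can be done
None
```

I handed the job in with the level standing lengthwise on the shelf. The bubble was within about 0.25 mm of midway between the lines, and the arm was still pressing down with about 9 N, plus about 2.4 N of sideways force; the lock body and drill guide were not touched.

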